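# Find and release the latched key of the mode box

### The job

One of the four identical keys on the mode box was left latched down. With the fingertips tap each key lightly, one after the other from the left end to the right end, without pushing any of them in, to find the latched one; then press that key firmly and let it go so that it springs up and all four keys stand up. Do not push in the keys that are already up, and leave the vial, the stopper and the timer where they are.

Things in the scene. Friction and masses are not known exactly. Their poses are not given: they have to be found in the camera images.
- mode_box: grey mode-selector box with an aluminium top plate, fixed to the worktop, 84 mm deep (x) by 240 mm wide (y) by 45 mm high; origin at the centre of its underside, z up, y along the row of keys (towards the left end seen from the robot), x away from the robot. It stands level at any place and a yaw of up to 0.3 rad.
- place_1 (a point): the first (left end) key place of the row, counted from the left end (+y of the box): centre of the key's opening in the box's top plate, 45 mm above the worktop, x and y axes as those of the box; the places are 52 mm apart
- place_2 (a point): the second key place of the row, counted from the left end (+y of the box): centre of the key's opening in the box's top plate, 45 mm above the worktop, x and y axes as those of the box; the places are 52 mm apart
- place_3 (a point): the third key place of the row, counted from the left end (+y of the box): centre of the key's opening in the box's top plate, 45 mm above the worktop, x and y axes as those of the box; the places are 52 mm apart
- place_4 (a point): the fourth (right end) key place of the row, counted from the left end (+y of the box): centre of the key's opening in the box's top plate, 45 mm above the worktop, x and y axes as those of the box; the places are 52 mm apart
- switch_a: one of four identical latching switches; its place in the row differs each time. Origin: centre of its opening in the top plate, under its key; axes as the box's. It carries a white square flat-topped key, 30 x 30 mm. A latched key feels solid up to 6 N; pressed harder it sinks, unlatches after some 3 mm (about 9 N), bottoms at 6 mm (about 11 N), and springs fully up when let go. It does not latch again.
- key_a (a joint): how far the key of switch_a is pushed in, straight down, in m: 0 = up (top face 18 mm above the box's top plate), 0.006 = latched down (top face 12 mm above the plate), 0.012 = bottomed (6 mm above). An up key is sprung: about 2 N starts it moving, it gives 1 mm per further 0.7 N and returns when let go.
- switch_b: one of four identical latching switches; its place in the row differs each time. Origin: centre of its opening in the top plate, under its key; axes as the box's. It carries a white square flat-topped key, 30 x 30 mm. A latched key feels solid up to 6 N; pressed harder it sinks, unlatches after some 3 mm (about 9 N), bottoms at 6 mm (about 11 N), and springs fully up when let go. It does not latch again.
- key_b (a joint): how far the key of switch_b is pushed in, straight down, in m: 0 = up (top face 18 mm above the box's top plate), 0.006 = latched down (top face 12 mm above the plate), 0.012 = bottomed (6 mm above). An up key is sprung: about 2 N starts it moving, it gives 1 mm per further 0.7 N and returns when let go.
- switch_c: one of four identical latching switches; its place in the row differs each time. Origin: centre of its opening in the top plate, under its key; axes as the box's. It carries a white square flat-topped key, 30 x 30 mm. A latched key feels solid up to 6 N; pressed harder it sinks, unlatches after some 3 mm (about 9 N), bottoms at 6 mm (about 11 N), and springs fully up when let go. It does not latch again.
- key_c (a joint): how far the key of switch_c is pushed in, straight down, in m: 0 = up (top face 18 mm above the box's top plate), 0.006 = latched down (top face 12 mm above the plate), 0.012 = bottomed (6 mm above). An up key is sprung: about 2 N starts it moving, it gives 1 mm per further 0.7 N and returns when let go.
- switch_d: one of four identical latching switches; its place in the row differs each time. Origin: centre of its opening in the top plate, under its key; axes as the box's. It carries a white square flat-topped key, 30 x 30 mm. A latched key feels solid up to 6 N; pressed harder it sinks, unlatches after some 3 mm (about 9 N), bottoms at 6 mm (about 11 N), and springs fully up when let go. It does not latch again.
- key_d (a joint): how far the key of switch_d is pushed in, straight down, in m: 0 = up (top face 18 mm above the box's top plate), 0.006 = latched down (top face 12 mm above the plate), 0.012 = bottomed (6 mm above). An up key is sprung: about 2 N starts it moving, it gives 1 mm per further 0.7 N and returns when let go.
- vial_0: small loose glass vial with a blue cap, diameter 23 mm, 56 mm tall, standing near the left end of the box; origin at the centre of its underside. Not to be disturbed.
- rubber_stopper: loose red rubber stopper, diameter 34 mm, 26 mm tall, near the right end of the box; origin at the centre of its underside. Not to be disturbed.
- timer: loose white bench timer, 66 x 66 x 18 mm, right of the stopper; origin at the centre of its underside. Not to be disturbed.

How it is judged:
By the outcome, as a careful person would: the job done as asked, in the order asked, and still so for the second after the job is handed in, with the robot touching nothing.
It also fails if it takes over 48 s, if anything falls off the work surface, if the arm or the gripper's body presses on something with over 40 N, if the wrist force passes 120 N, or if a joint passes its speed limit or range.

### The arm

A 6-joint arm with a two-finger parallel gripper is mounted at the origin on a cart in front of the work surface, level with it; the furniture and walls round the work are solid. World frame = base frame: x ahead of the robot, y to its left, z up, the work surface at z = 0. Lengths are in m, angles in rad, forces in N, time in s.
With the tool pointing down it reaches from about 0.3 to 0.875 m from the base axis. Payload 6.4 kg.
Tool frame: the origin (TCP) lies at the very end of the fingers, on their centre line; the grasp point (between the pads) lies 19 mm behind it; z points along the fingers, y is the line along which they close (so a half turn about z gives the same grasp; the last joint's range is limited). The gripper opens to 85 mm and grips with 20 to 120 N. Pads are 22 mm wide; open, the fingers measure 114 mm over their backs; the gripper's body (76 mm by 85 mm) begins 54 mm behind the grasp point. The pads swing forward as they close: fully open they stand 13 mm farther back than shut.
Start: joints at [0.988, 0.181, 1.607, -0, 1.354, -0.206], TCP at [0.212, 0.535, 0.201] pointing down, gripper open.
Joint ranges: [-2.99, 2.99], [-0.89, 2.07], [0.3, 2.58], [-1.14, 4.28], [0, 2.63], [-3.12, 3.12]. Speed limits (rad/s): [2.57, 2.57, 3.01, 3.14, 3.14, 3.14].

### API

Orientations are given as a unit quaternion [w, x, y, z].
In Python, from bench import telemetry, camera, ctrl, spotter gives the robot as it stands.
- The arm moves only by the tool send_rows, never from a script. Its argument "series" is a list of rows, each a list of 3 entries, a list of its own where there are three numbers: the turn, a rotation vector about the world's x, y, z in degrees, then the shift along the world's x, y, z in mm, then the closure, from -1 (fully open) to 1 (shut), so that 0 is half open. In form: [[[rx, ry, rz], [dx, dy, dz], gripper], ...]. A call has 1 to 10 rows; each row is the pose to reach, as a shift and turn from the pose commanded when the call began; what a row does not reach only later rows make up. A row lasts 1/8 s, in which the tool goes at most 62.5 mm and 10.7 degrees, less where a joint would pass 70% of its speed; a pose out of reach is approached as far as the arm can. A call with a gripper value outside its range is refused whole. The fingers move at their own pace and stop on an object; the grip force is fixed at half the most. Time passes only in rows, so rows that repeat a pose let the fingers close. It gives the time, the measured TCP pose, the force, the opening and the grip force at its end, in the units of the state.
- telemetry.get_obs(): the state, without advancing time (a new reading comes with each control period).
- camera(name): name is "scene" or "side" or "wrist"; returns a dict with "pixels" (400x640x3 uint8, red, green, blue), "camera_matrix" (3x3 intrinsics, pixels), "xyz" and "orientation" of the camera in the world. Camera axes: x right, y up, looking along -z (the intrinsics and any distortion apply to the point x, -y, -z); pixel columns grow to the right and rows downward; lengths in m; the calibration is good to about 2 mm. The wrist camera is an equidistant fisheye: a pixel r from the principal point sees the ray r / f radians off the axis. A picture is of the moment at which its call begins. There is no depth.
- ctrl.hand_in(): hands the job in; it is judged then, once.
Trained networks look in the newest picture that a camera, given by its name, has taken for a name from the list of things; names that differ only in an ending like _2 or _b are one class to them, and where a whole thing is asked for, a point or a joint stands for the part that bears it (a point fixed in the world has none). Each returns a list of dicts, best first, with "conf" (0 to 1); they miss things now and then, are a little off and sometimes report something else, mostly with a low value. They report only what shows in the picture. A call takes as long as a camera call.
- spotter.boxes_of(thing, camera): "xyz" ([x, y, z] in m, in world coordinates, good to about 4 mm: the middle of the surface that is visible of it).
- spotter.landmark_of(thing, camera): "xyz" ([x, y, z] in m, in world coordinates, good to about 4 mm: a listed point, or the origin of a listed thing).
The state is a dict: "time_s": time; "q": joint angles; "dq": joint speeds; "joint_efforts": joint torques, N m; "eef_pos": TCP position; "eef_rot": TCP orientation; "wrist_force": force on the tool from outside, world axes, zero at the start; "torque": the same for the moment, N m; "opening": opening from 0.0 (shut) to 1.0 (fully open); "grasp_force": force on a finger pad.
Only numpy, scipy, OpenCV 4.12 (cv2) and the standard library are available. Lean on these libraries where they do the work, as an engineer would, in place of code of your own. Each camera call takes 0.05 s, during which the arm holds its last target. There are 200 camera calls.

## Working session

There is one attempt and no reset: what is moved stays moved. The work goes in short steps, Python scripts to look and compute and a tool call to move; the robot and the scene stay as the last step left them, time stands still between calls to the robot, and variables do not carry over. Pictures are saved under pics/ and viewed, at most 10 in all, crops included, and the job is handed in when it is done.

Besides the shell and the picture viewer there is one more tool, called after ">>>" as name(argument=value, ...), one argument or row to a line, values as JSON. send_rows: Moves the arm, as the interface text tells. Its arguments: {"type":"object","properties":{"series":{"type":"array","items":{"type":"array"}}},"required":["series"]}

```bash
mkdir -p pics; python3 - <<'E'
from bench import telemetry, camera, ctrl, spotter
import cv2
o=telemetry.get_obs();print(o['time_s'],o['eef_pos'],o['eef_rot'],o['wrist_force'],o['opening'])
for c in ['scene','side']:
    p=camera(c);cv2.imwrite(f'pics/{c}0.png',p['pixels'][:,:,::-1])
    for t in ['mode_box','place_1','place_2','place_3','place_4','vial_0','rubber_stopper','timer']:
        print(c,t,[([round(v,4) for v in d['xyz']],round(d['conf'],2)) for d in spotter.landmark_of(t,c)[:2]])
    print(c,[([round(v,4) for v in d['xyz']],round(d['conf'],2)) for d in spotter.boxes_of('key_a',c)[:6]])
E
```

```text
0.0 [0.21120182 0.53416075 0.20008783] [-3.28882812e-04  1.87267350e-01  9.82308599e-01 -8.04789228e-04] [ 0.00892386  0.56491928 -0.08964634] 1.002813001191172
scene mode_box [([0.466, 0.1424, -0.0009], 0.69)]
scene place_1 [([0.4617, 0.1698, 0.0455], 0.9), ([0.4574, 0.2203, 0.0503], 0.89)]
scene place_2 [([0.4617, 0.1698, 0.0455], 0.9), ([0.4574, 0.2203, 0.0503], 0.89)]
scene place_3 [([0.4617, 0.1698, 0.0455], 0.9), ([0.4574, 0.2203, 0.0503], 0.89)]
scene place_4 [([0.4617, 0.1698, 0.0455], 0.9), ([0.4574, 0.2203, 0.0503], 0.89)]
scene vial_0 [([0.4473, 0.305, 0.0012], 0.6)]
scene rubber_stopper []
scene timer [([0.4685, -0.1191, 0.0007], 0.65)]
scene [([0.4665, 0.0541, 0.0591], 0.64), ([0.4508, 0.2069, 0.0562], 0.5), ([0.4653, 0.1066, 0.0558], 0.49), ([0.4569, 0.1591, 0.062], 0.48)]
side mode_box [([0.4637, 0.1458, 0.0008], 0.93)]
side place_1 [([0.4707, 0.1178, 0.0457], 0.89), ([0.4558, 0.2193, 0.041], 0.72)]
side place_2 [([0.4707, 0.1178, 0.0457], 0.89), ([0.4558, 0.2193, 0.041], 0.72)]
side place_3 [([0.4707, 0.1178, 0.0457], 0.89), ([0.4558, 0.2193, 0.041], 0.72)]
side place_4 [([0.4707, 0.1178, 0.0457], 0.89), ([0.4558, 0.2193, 0.041], 0.72)]
side vial_0 [([0.4456, 0.2995, -0.0015], 0.7)]
side rubber_stopper [([0.495, -0.0181, -0.0019], 0.63)]
side timer [([0.471, -0.1304, 0.0042], 0.53)]
side [([0.4575, 0.2306, 0.063], 0.65), ([0.4608, 0.1785, 0.0601], 0.63)]
```

View pics/scene0.png

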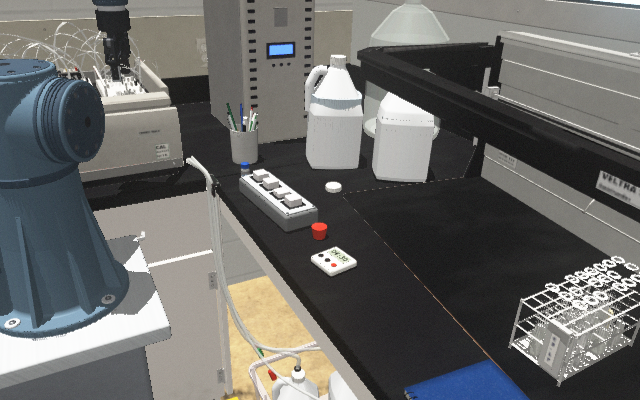

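View pics/side0.png

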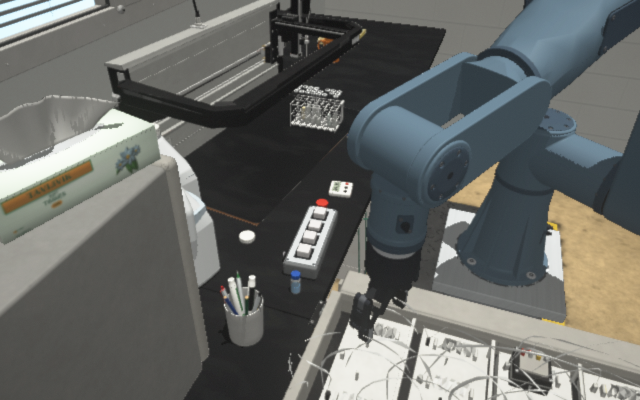

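The scene picture shows the box with four white keys (264,176)–(292,201). The vial is at (245,170), the red stopper at (319,231) and the timer at (334,261). The pen cup stands beyond the left end, so I'll move in -y first, with the gripper shut.

>>> send_rows(
  series=[
    [[0,0,3],[10,-40,10],1],
    [[0,0,6],[20,-90,20],1],
    [[0,0,10],[40,-140,20],1],
    [[0,0,14],[70,-190,20],1],
    [[0,0,18],[110,-240,20],1],
    [[0,0,22],[150,-290,20],1],
    [[0,0,26],[190,-340,20],1],
    [[0,0,29],[225,-390,20],1],
    [[0,0,29],[234,-390,20],1],
    [[0,0,29],[234,-390,20],1],
  ],
)

```text
time_s: 2.25
eef_pos: [0.4458, 0.1446, 0.2208]
eef_rot: [-0.0, -0.064, 0.998, 0.0]
wrist_force: [-0.2, 1.0, 0.1]
opening: 0.002
grasp_force: 0.0
```

```bash
python3 - <<'E'
from bench import telemetry, camera, ctrl, spotter
import cv2
for c in ['wrist','scene','side']:
    p=camera(c);cv2.imwrite(f'pics/{c}1.png',p['pixels'][:,:,::-1])
    if c=='wrist':print(p['xyz'],p['orientation'],p['camera_matrix'])
    for t in ['mode_box','place_1','vial_0','rubber_stopper']:
        print(c,t,[([round(float(v),4) for v in d['xyz']],round(d['conf'],2)) for d in spotter.landmark_of(t,c)[:5]])
    print(c,[([round(float(v),4) for v in d['xyz']],round(d['conf'],2)) for d in spotter.boxes_of('key_a',c)[:6]])
o=telemetry.get_obs();print(o['time_s'],o['eef_pos'],o['eef_rot'],o['wrist_force'],o['opening'])
E
```

```text
[0.36497196 0.13524403 0.39368049] [ 0.65161874 -0.10647416 -0.12091865  0.7412388 ] [[309.70691629   0.         323.85693269]
 [  0.         309.70691629 195.68627252]
 [  0.           0.           1.        ]]
wrist mode_box [([0.4657, 0.1449, 0.0011], 0.55)]
wrist place_1 []
wrist vial_0 [([0.4502, 0.3031, 0.0023], 0.95)]
wrist rubber_stopper [([0.4901, -0.0174, 0.0007], 0.95)]
wrist [([0.4535, 0.2162, 0.0633], 0.96), ([0.4543, 0.1699, 0.0608], 0.89), ([0.4717, 0.0653, 0.0677], 0.89), ([0.4613, 0.1186, 0.0574], 0.78)]
scene mode_box [([0.4651, 0.1429, 0.0034], 0.87), ([0.4655, 0.1155, 0.045], 0.55), ([0.4584, 0.2198, 0.0435], 0.18)]
scene place_1 [([0.4621, 0.1191, 0.0416], 0.86), ([0.4587, 0.2209, 0.0455], 0.85), ([0.4703, 0.0656, 0.0433], 0.73), ([0.4624, 0.1737, 0.0415], 0.67)]
scene vial_0 [([0.4488, 0.3074, -0.0003], 0.59), ([0.4638, 0.1706, 0.0457], 0.47), ([0.4675, 0.0654, 0.0436], 0.47)]
scene rubber_stopper [([0.4661, 0.1223, 0.0435], 0.69), ([0.4899, -0.0218, 0.0023], 0.65)]
scene [([0.467, 0.0511, 0.0572], 0.7), ([0.4567, 0.1571, 0.0619], 0.56), ([0.4614, 0.1114, 0.0542], 0.56), ([0.4654, 0.0505, 0.0555], 0.44)]
side mode_box []
side place_1 [([0.4564, 0.2196, 0.041], 0.93), ([0.4628, 0.1723, 0.0439], 0.91), ([0.471, 0.0674, 0.0435], 0.72), ([0.47, 0.1185, 0.0477], 0.66)]
side vial_0 [([0.446, 0.2995, -0.0012], 0.76)]
side rubber_stopper [([0.4953, -0.0203, -0.0009], 0.64), ([0.4625, 0.119, 0.0474], 0.17)]
side [([0.4552, 0.2316, 0.0618], 0.72), ([0.471, 0.0811, 0.0638], 0.59), ([0.4577, 0.1782, 0.0593], 0.51)]
3.15 [0.44557121 0.14460938 0.22096455] [-3.55141804e-05 -6.45483748e-02  9.97914578e-01 -9.80355612e-06] [-0.99131528 -0.19950708 -0.6811904 ] -0.0006568933786081701
```

View pics/wrist1.png

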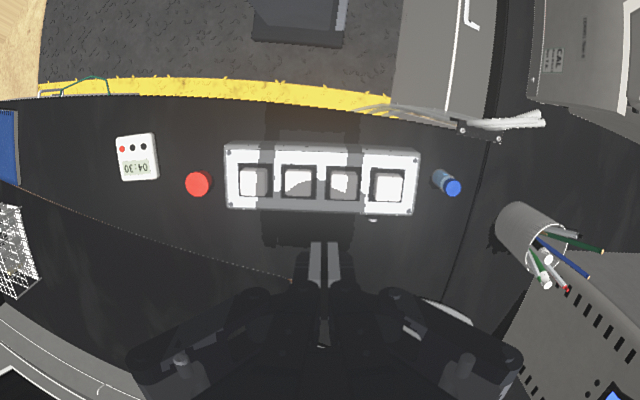

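The wrist picture shows the row of keys at (252,182), (299,183), (343,184) and (388,186), with the left key on the right of the image. The vial and stopper are clear of the path. My estimates are P1 (.458,.222), P2 (.462,.170), P3 (.4665,.118) and P4 (.471,.066). I'll go above P1 now.

>>> send_rows(
  series=[
    [[0,0,0],[6,40,-30],1],
    [[0,0,0],[12,77,-60],1],
    [[0,0,0],[12,77,-100],1],
    [[0,0,0],[12,77,-130],1],
    [[0,0,0],[12,77,-150],1],
    [[0,0,0],[12,77,-153],1],
    [[0,0,0],[12,77,-153],1],
    [[0,0,0],[12,77,-153],1],
  ],
)

```text
time_s: 4.15
eef_pos: [0.4585, 0.2218, 0.0692]
eef_rot: [0.001, -0.065, 0.998, 0.0]
wrist_force: [-0.1, 0.3, -0.2]
opening: -0.003
grasp_force: 0.0
```

```bash
python3 - <<'E'
from bench import telemetry, camera
import cv2
p=camera('wrist');cv2.imwrite('pics/wrist2.png',p['pixels'][:,:,::-1])
for i in range(2):
    camera('side');o=telemetry.get_obs();print(o['eef_pos'],o['wrist_force'])
E
```

```text
[0.4583619  0.22183418 0.06901584] [-0.03502972  0.47253339 -0.2229272 ]
[0.45819032 0.22182625 0.06885883] [-0.63865149 -0.13416444  0.08474897]
```

View pics/wrist2.png

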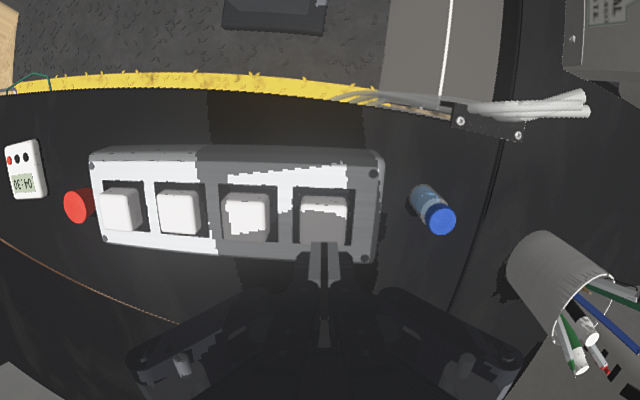

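```bash
cat > h.py <<'E'
import numpy as np
from scipy.spatial.transform import Rotation as R
def proj(c,P):
    w,x,y,z=c['orientation'];K=c['camera_matrix']
    v=R.from_quat([x,y,z,w]).inv().apply(np.array(P)-c['xyz'])*[1,-1,-1]
    r=np.hypot(v[0],v[1]);th=np.arctan2(r,v[2])
    return np.round([K[0,2]+K[0,0]*th*v[0]/r,K[1,2]+K[1,1]*th*v[1]/r],1)
def ray(c,uv,zz):
    w,x,y,z=c['orientation'];K=c['camera_matrix']
    a=(uv[0]-K[0,2])/K[0,0];b=(uv[1]-K[1,2])/K[1,1];th=np.hypot(a,b)
    d=R.from_quat([x,y,z,w]).apply(np.array([a/th*np.sin(th),b/th*np.sin(th),np.cos(th)])*[1,-1,-1])
    return np.round(c['xyz']+d*(zz-c['xyz'][2])/d[2],4)
E
python3 - <<'E'
from bench import telemetry, camera
from h import *
c=camera('wrist');o=telemetry.get_obs();print(c['xyz'],o['eef_pos'],o['time_s'])
print('tcp',proj(c,o['eef_pos']))
for P in [(.458,.222),(.462,.170),(.4665,.118),(.471,.066)]: print(proj(c,(*P,.063)),proj(c,(*P,.057)))
for uv in [(325,243)]: print('tip edge',ray(c,uv,.069))
for uv in [(90,154),(384,152),(380,263),(103,242),(108,237),(376,171),(366,258)]: print(uv,ray(c,uv,.045))
for uv in [(121,209),(179,212),(245,216),(324,218)]: print('key',ray(c,uv,.063))
E
```

```text
[0.37705334 0.21228349 0.24149562] [0.45805403 0.22180493 0.06869517] 4.35
tcp [322.3 231.4]
[322.6 227.5] [322.7 223.7]
[241.8 222.8] [244.  219.2]
[170.2 218. ] [173.9 214.8]
[112.4 213.3] [116.7 210.4]
tip edge [0.4657 0.2245 0.069 ]
(90, 154) [0.4324 0.0315 0.045 ]
(384, 152) [0.408  0.2557 0.045 ]
(380, 263) [0.4899 0.2691 0.045 ]
(103, 242) [0.5104 0.0348 0.045 ]
(108, 237) [0.5041 0.0421 0.045 ]
(376, 171) [0.4214 0.2527 0.045 ]
(366, 258) [0.4867 0.2577 0.045 ]
key [0.4662 0.0752 0.063 ]
key [0.4609 0.1252 0.063 ]
key [0.4569 0.172  0.063 ]
key [0.4514 0.222  0.063 ]
```

```bash
python3 - <<'E'
import cv2
i=cv2.imread('pics/wrist2.png')[140:300,220:420]
cv2.imwrite('pics/crop2.png',cv2.resize(cv2.convertScaleAbs(i,alpha=1.5,beta=20),None,fx=4,fy=3.7,interpolation=cv2.INTER_CUBIC))
E
```

```text
(no output)
```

View pics/crop2.png

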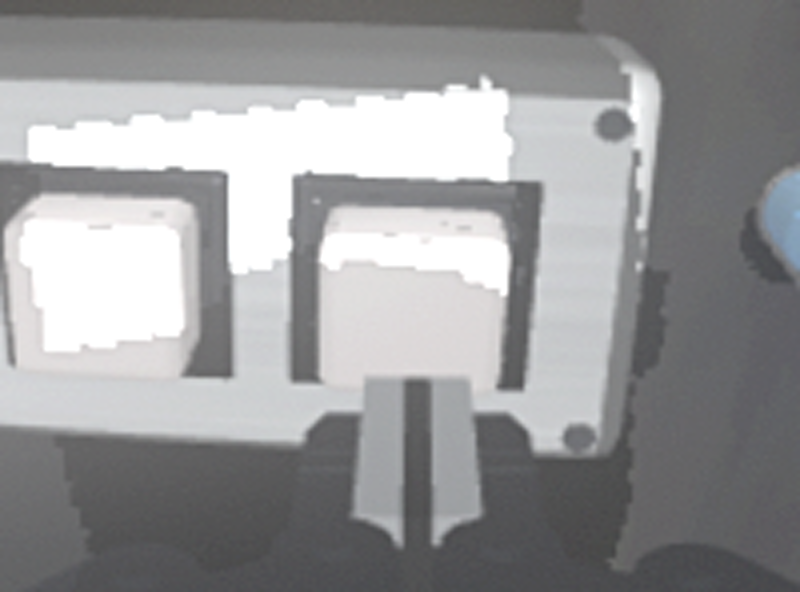

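The crop shows the tips' near edge at about (325,242) and key 1's top at about (323,203–244). The tip looks shifted towards +x on the key, so I'll cross-check with the other two cameras.

```bash
cat >> h.py <<'E'
def pin(c,P):
    w,x,y,z=c['orientation'];K=c['camera_matrix']
    v=R.from_quat([x,y,z,w]).inv().apply(np.array(P)-c['xyz'])*[1,-1,-1]
    return (K@(v/v[2]))[:2]
E
python3 - <<'E'
from bench import telemetry, camera
from h import *
import cv2
o=telemetry.get_obs();out=[]
for n in ['scene','side']:
    c=camera(n);t=pin(c,o['eef_pos']);k=pin(c,(.458,.222,.063));print(n,t,k,c['xyz'])
    x0,y0=int(t[0])-33,int(t[1])-40
    i=cv2.resize(c['pixels'][y0:y0+70,x0:x0+66,::-1],None,fx=6,fy=6,interpolation=cv2.INTER_CUBIC)
    i=cv2.convertScaleAbs(i,alpha=1.3,beta=25)
    def m(P,col):
        u=(pin(c,P)-[x0,y0]+.5)*6;cv2.circle(i,(int(u[0]),int(u[1])),3,col,-1)
    m(o['eef_pos'],(0,0,255))
    R2=lambda a,b:(.4645+a-.085*b,.144+b+.085*a)
    for b in (-.078,-.026,.026,.078):
        for s in ((1,1),(1,-1),(-1,1),(-1,-1)): m((*R2(.015*s[0],b+.015*s[1]),.063),(0,200,0))
    for s in ((1,1),(1,-1),(-1,1),(-1,-1)): m((*R2(.042*s[0],.12*s[1]),.045),(255,0,0))
    out.append(i)
cv2.imwrite('pics/both3.png',np.hstack(out))
E
```

```text
scene [259.87021778 169.29761116] [259.88380324 171.45765405] [ 0.05911625 -0.8167173   0.53704791]
side [302.80484427 245.43930079] [302.78335388 247.29135796] [0.15205265 1.05355149 0.84327369]
```

View pics/both3.png

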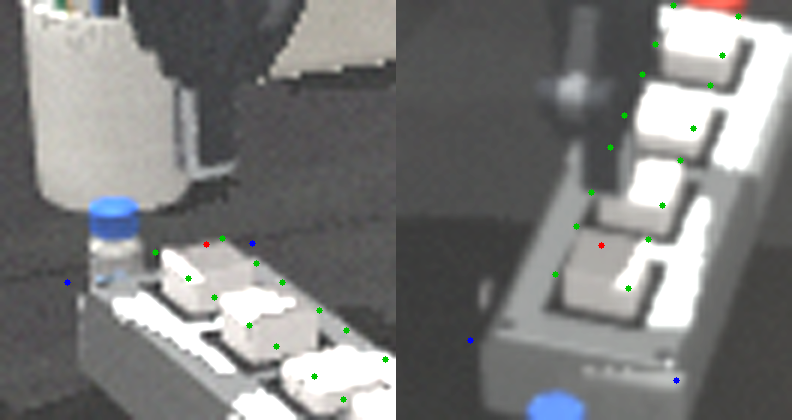

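The overlay's box markers fit the keys well. The fingertips, though, show at crop (207,172) and about (604,193), well above the projected TCP (red). I'll triangulate the tip.

```bash
python3 - <<'E'
from bench import telemetry, camera
from h import *
from scipy.optimize import least_squares
o=telemetry.get_obs();e=np.array(o['eef_pos'])
cs=camera('scene');cd=camera('side')
a=np.array([259-33,169-40])+np.array([207,172])/6-.5
b=np.array([302-33,245-40])+np.array([604-396,193])/6-.5
s=least_squares(lambda P:np.r_[pin(cs,P)-a,pin(cd,P)-b],e)
print(s.x,s.fun,e,o['q'],o['wrist_force'])
w=camera('wrist');q=np.array(o['eef_rot'])
T=R.from_quat(q[[1,2,3,0]]);print('cam in tool',T.inv().apply(w['xyz']-e))
for dz in (0,.02,.03,.04,.05):
  print(dz,[proj(w,e+T.apply([sx*.011,0,0])+[0,0,dz]) for sx in(1,-1)])
E
```

```text
[0.4582276  0.22305065 0.09839265] [-0.59761055  0.39555206 -0.54133558 -0.45941287] [0.45776771 0.22171139 0.06835443] [ 2.17326886e-01  1.99724317e-01  1.87996259e+00 -2.55935240e-05
  1.06128245e+00 -1.48274511e+00] [-0.45764638  0.19403823  0.64750348]
cam in tool [ 0.08148614  0.00104667 -0.17260796]
0 [array([322.2, 215.5]), array([322.2, 247.7])]
0.02 [array([322. , 229.4]), array([322.1, 264.2])]
0.03 [array([321.9, 237.6]), array([322. , 273.6])]
0.04 [array([321.7, 246.8]), array([321.8, 284.1])]
0.05 [array([321.6, 257. ]), array([321.7, 295.6])]
```

Scene, side and wrist views all put the real tip about 30–36 mm above the reported TCP. I'll go down carefully and use force to settle it.

>>> send_rows(
  series=[
    [[0,0,0],[0,0,-2],1],
    [[0,0,0],[0,0,-4],1],
    [[0,0,0],[0,0,-5],1],
    [[0,0,0],[0,0,-5],1],
    [[0,0,0],[0,0,-5],1],
  ],
)

```text
time_s: 5.22
eef_pos: [0.4576, 0.2217, 0.063]
eef_rot: [0.0, -0.065, 0.998, -0.0]
wrist_force: [-0.4, 0.6, 0.2]
opening: -0.002
grasp_force: 0.0
```

>>> send_rows(
  series=[
    [[0,0,0],[0,0,-0.5],1],
    [[0,0,0],[0,0,-0.5],1],
  ],
)

```text
time_s: 5.48
eef_pos: [0.4575, 0.2217, 0.0625]
eef_rot: [0.0, -0.065, 0.998, -0.0]
wrist_force: [0.2, 0.5, -0.1]
opening: 0.003
grasp_force: 0.0
```

>>> send_rows(
  series=[
    [[0,0,0],[0,0,-0.5],1],
    [[0,0,0],[0,0,-0.5],1],
  ],
)

```text
time_s: 5.72
eef_pos: [0.4575, 0.2217, 0.062]
eef_rot: [-0.0, -0.065, 0.998, -0.0]
wrist_force: [-0.4, -0.8, 0.4]
opening: 0.004
grasp_force: 0.0
```

>>> send_rows(
  series=[
    [[0,0,0],[0,0,-1],1],
    [[0,0,0],[0,0,-2],1],
    [[0,0,0],[0,0,-3],1],
    [[0,0,0],[0,0,-4],1],
    [[0,0,0],[0,0,-4],1],
  ],
)

```text
time_s: 6.35
eef_pos: [0.4574, 0.2217, 0.0579]
eef_rot: [-0.0, -0.065, 0.998, -0.0]
wrist_force: [-1.1, -0.9, 0.4]
opening: -0.004
grasp_force: 0.0
```

>>> send_rows(
  series=[
    [[0,0,0],[0,0,-1],1],
    [[0,0,0],[0,0,-1],1],
  ],
)

```text
time_s: 6.6
eef_pos: [0.4575, 0.2217, 0.0569]
eef_rot: [-0.0, -0.065, 0.998, -0.0]
wrist_force: [0.5, 0.7, -0.2]
opening: -0.001
grasp_force: 0.0
```

>>> send_rows(
  series=[
    [[0,0,0],[0,0,-0.6],1],
    [[0,0,0],[0,0,-0.6],1],
  ],
)

```text
time_s: 6.85
eef_pos: [0.4575, 0.2217, 0.0563]
eef_rot: [-0.0, -0.065, 0.998, -0.0]
wrist_force: [0.5, -0.3, 0.1]
opening: -0.003
grasp_force: 0.0
```

There is still no contact below the latched height, so the real tip does sit higher than reported. I'll go down further and look again.

>>> send_rows(
  series=[
    [[0,0,0],[0,0,-3],1],
    [[0,0,0],[0,0,-6],1],
    [[0,0,0],[0,0,-9],1],
    [[0,0,0],[0,0,-12],1],
    [[0,0,0],[0,0,-14],1],
    [[0,0,0],[0,0,-14],1],
  ],
)

```text
time_s: 7.6
eef_pos: [0.4574, 0.2217, 0.0422]
eef_rot: [-0.0, -0.065, 0.998, -0.0]
wrist_force: [-0.2, -0.3, -0.2]
opening: -0.001
grasp_force: 0.0
```

```bash
python3 - <<'E'
from bench import telemetry, camera
from h import *
import cv2
o=telemetry.get_obs();out=[];print(o['eef_pos'],o['wrist_force'])
e=np.array(o['eef_pos'])
for n in ['scene','side']:
    c=camera(n);t=pin(c,(.458,.222,.063))
    x0,y0=int(t[0])-25,int(t[1])-30;print(n,x0,y0,[np.round((pin(c,(.458,.222,.063+d))-[x0,y0]+.5)*8) for d in (0,.006,.01,.02)])
    out.append(cv2.convertScaleAbs(cv2.resize(c['pixels'][y0:y0+55,x0:x0+50,::-1],None,fx=8,fy=8,interpolation=cv2.INTER_CUBIC),alpha=1.3,beta=25))
cv2.imwrite('pics/both4.png',np.hstack(out))
E
```

```text
[0.45742356 0.22165881 0.04217525] [-0.17117258 -0.29888766 -0.19810921]
scene 234 141 [array([211., 248.]), array([211., 229.]), array([210., 217.]), array([209., 186.])]
side 277 217 [array([210., 246.]), array([210., 231.]), array([210., 221.]), array([211., 196.])]
```

View pics/both4.png

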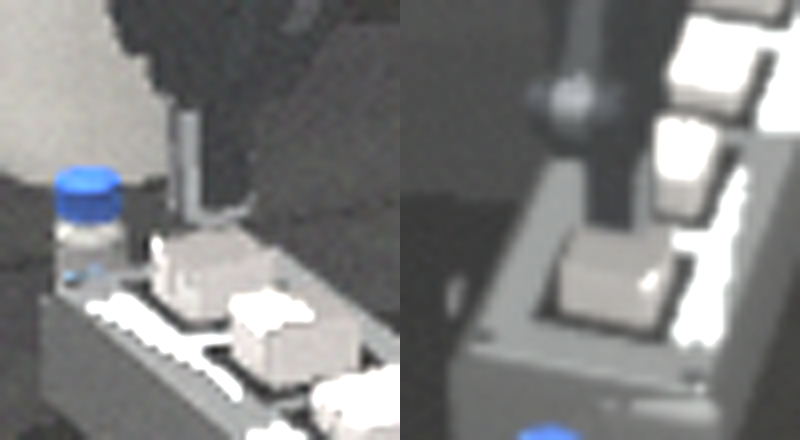

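The tip is now about 7–10 mm above key 1, in both the scene view at (215,215) and the side view at (614,228). That makes the offset roughly 29 mm. I'll creep down from here.

>>> send_rows(
  series=[
    [[0,0,0],[0,0,-2],1],
    [[0,0,0],[0,0,-4],1],
    [[0,0,0],[0,0,-5],1],
    [[0,0,0],[0,0,-5],1],
  ],
)

```text
time_s: 8.2
eef_pos: [0.4574, 0.2216, 0.0372]
eef_rot: [-0.0, -0.065, 0.998, -0.0]
wrist_force: [-0.1, -0.1, 0.8]
opening: -0.002
grasp_force: 0.0
```

>>> send_rows(
  series=[
    [[0,0,0],[0,0,-0.7],1],
    [[0,0,0],[0,0,-0.7],1],
  ],
)

```text
time_s: 8.45
eef_pos: [0.4576, 0.2217, 0.0367]
eef_rot: [-0.0, -0.065, 0.998, -0.0]
wrist_force: [-0.3, 0.0, 0.1]
opening: -0.002
grasp_force: 0.0
```

>>> send_rows(
  series=[
    [[0,0,0],[0,0,-0.7],1],
    [[0,0,0],[0,0,-0.7],1],
  ],
)

```text
time_s: 8.7
eef_pos: [0.4575, 0.2217, 0.0359]
eef_rot: [-0.0, -0.065, 0.998, -0.0]
wrist_force: [0.4, -0.2, 0.6]
opening: -0.001
grasp_force: 0.0
```

>>> send_rows(
  series=[
    [[0,0,0],[0,0,-0.7],1],
    [[0,0,0],[0,0,-0.7],1],
  ],
)

```text
time_s: 8.95
eef_pos: [0.4575, 0.2217, 0.0352]
eef_rot: [-0.0, -0.065, 0.998, -0.0]
wrist_force: [-0.6, 0.9, 0.3]
opening: 0.0
grasp_force: 0.0
```

>>> send_rows(
  series=[
    [[0,0,0],[0,0,-0.5],1],
    [[0,0,0],[0,0,-0.5],1],
  ],
)

```text
time_s: 9.2
eef_pos: [0.4575, 0.2217, 0.0347]
eef_rot: [-0.0, -0.065, 0.998, -0.0]
wrist_force: [-0.7, 0.3, -0.2]
opening: -0.002
grasp_force: 0.0
```

>>> send_rows(
  series=[
    [[0,0,0],[0,0,-0.5],1],
    [[0,0,0],[0,0,-0.5],1],
  ],
)

```text
time_s: 9.45
eef_pos: [0.4575, 0.2217, 0.0343]
eef_rot: [-0.0, -0.065, 0.998, -0.0]
wrist_force: [-0.7, -0.4, 0.1]
opening: 0.002
grasp_force: 0.0
```

>>> send_rows(
  series=[
    [[0,0,0],[0,0,-0.5],1],
    [[0,0,0],[0,0,-0.5],1],
  ],
)

```text
time_s: 9.7
eef_pos: [0.4575, 0.2217, 0.0337]
eef_rot: [-0.0, -0.065, 0.998, 0.0]
wrist_force: [-1.3, -0.3, -0.9]
opening: -0.003
grasp_force: 0.0
```

>>> send_rows(
  series=[
    [[0,0,0],[0,0,-0.5],1],
    [[0,0,0],[0,0,-0.5],1],
  ],
)

```text
time_s: 9.95
eef_pos: [0.4575, 0.2217, 0.0333]
eef_rot: [-0.0, -0.065, 0.998, -0.0]
wrist_force: [0.1, 0.4, 0.5]
opening: 0.001
grasp_force: 0.0
```

>>> send_rows(
  series=[
    [[0,0,0],[0,0,-0.5],1],
    [[0,0,0],[0,0,-0.5],1],
  ],
)

```text
time_s: 10.2
eef_pos: [0.4576, 0.2217, 0.0328]
eef_rot: [0.0, -0.065, 0.998, -0.0]
wrist_force: [0.0, 0.2, 1.1]
opening: -0.001
grasp_force: 0.1
```

>>> send_rows(
  series=[
    [[0,0,0],[0,0,-0.3],1],
    [[0,0,0],[0,0,-0.3],1],
  ],
)

```text
time_s: 10.45
eef_pos: [0.4576, 0.2217, 0.0326]
eef_rot: [0.0, -0.065, 0.998, -0.0]
wrist_force: [-0.6, -0.6, 1.4]
opening: -0.002
grasp_force: 0.9
```

```bash
cat > f.py <<'E'
from bench import telemetry, camera
import numpy as np
F=[];G=[]
for i in range(3):
    camera('scene');o=telemetry.get_obs();F.append(o['wrist_force'][2]);G.append(o['grasp_force'])
print(np.round(F,2),G,o['eef_pos'],o['time_s'])
E
python3 f.py
```

```text
[1.78 2.19 1.51] [0.919484831392765, 0.9228306356817484, 0.9271677676588297] [0.45759061 0.22168058 0.03256864] 10.6
```

>>> send_rows(
  series=[
    [[0,0,0],[0,0,-0.3],1],
    [[0,0,0],[0,0,-0.3],1],
  ],
)

```text
time_s: 10.85
eef_pos: [0.4576, 0.2217, 0.0322]
eef_rot: [0.0, -0.065, 0.998, 0.0]
wrist_force: [-0.5, -1.1, 1.8]
opening: -0.001
grasp_force: 1.0
```

```bash
python3 f.py
```

```text
[2.21 1.56 2.13] [1.0488476604223251, 1.0486836545169353, 1.0494203120470047] [0.45761193 0.22170237 0.03223243] 11.0
```

Key 1 is sprung: about 1.8 N, with hardly any more over a further 0.3 mm. It is up, with contact at a reported z of about 0.0328, so a latched key would meet the tips at about 0.0268. Key 2 next.

>>> send_rows(
  series=[
    [[0,0,0],[0,0,5],1],
    [[0,0,0],[0,0,12],1],
    [[0,0,0],[2,-20,12],1],
    [[0,0,0],[4.5,-45,12],1],
    [[0,0,0],[4.5,-52,10],1],
    [[0,0,0],[4.5,-52,6],1],
    [[0,0,0],[4.5,-52,3],1],
    [[0,0,0],[4.5,-52,2],1],
    [[0,0,0],[4.5,-52,1],1],
    [[0,0,0],[4.5,-52,1],1],
  ],
)

```text
time_s: 12.25
eef_pos: [0.462, 0.1699, 0.0331]
eef_rot: [-0.0, -0.065, 0.998, -0.0]
wrist_force: [-0.0, -0.2, -0.2]
opening: 0.005
grasp_force: 0.0
```

>>> send_rows(
  series=[
    [[0,0,0],[0,0,-0.6],1],
    [[0,0,0],[0,0,-0.6],1],
  ],
)

```text
time_s: 12.5
eef_pos: [0.4622, 0.1698, 0.0328]
eef_rot: [0.0, -0.065, 0.998, 0.0]
wrist_force: [-0.3, 0.6, 1.3]
opening: -0.003
grasp_force: 0.9
```

>>> send_rows(
  series=[
    [[0,0,0],[0,0,-0.3],1],
    [[0,0,0],[0,0,-0.3],1],
  ],
)

```text
time_s: 12.75
eef_pos: [0.4622, 0.1698, 0.0324]
eef_rot: [0.0, -0.065, 0.998, 0.0]
wrist_force: [-0.1, 1.4, 2.9]
opening: -0.001
grasp_force: 1.0
```

Key 2 is up, with the same contact height and give. Key 3 next.

>>> send_rows(
  series=[
    [[0,0,0],[0,0,5],1],
    [[0,0,0],[0,0,12],1],
    [[0,0,0],[2,-20,12],1],
    [[0,0,0],[4.5,-45,12],1],
    [[0,0,0],[4.5,-52,10],1],
    [[0,0,0],[4.5,-52,6],1],
    [[0,0,0],[4.5,-52,3],1],
    [[0,0,0],[4.5,-52,2],1],
    [[0,0,0],[4.5,-52,1],1],
    [[0,0,0],[4.5,-52,1],1],
  ],
)

```text
time_s: 14.0
eef_pos: [0.4665, 0.1179, 0.0332]
eef_rot: [-0.0, -0.065, 0.998, 0.0]
wrist_force: [-0.2, 0.1, 0.9]
opening: -0.003
grasp_force: 0.0
```

>>> send_rows(
  series=[
    [[0,0,0],[0,0,-0.6],1],
    [[0,0,0],[0,0,-0.6],1],
  ],
)

```text
time_s: 14.25
eef_pos: [0.4666, 0.1177, 0.0327]
eef_rot: [0.0, -0.065, 0.998, -0.0]
wrist_force: [-0.5, -0.1, -0.3]
opening: -0.002
grasp_force: 0.0
```

>>> send_rows(
  series=[
    [[0,0,0],[0,0,-0.3],1],
    [[0,0,0],[0,0,-0.3],1],
  ],
)

```text
time_s: 14.5
eef_pos: [0.4665, 0.1176, 0.0324]
eef_rot: [-0.0, -0.065, 0.998, -0.0]
wrist_force: [0.6, -0.4, 1.4]
opening: 0.001
grasp_force: 0.0
```

There is no contact at the up height, so key 3 is probably the latched one. I'll go down towards 0.027 to touch it lightly.

>>> send_rows(
  series=[
    [[0,0,0],[0,0,-1],1],
    [[0,0,0],[0,0,-2],1],
    [[0,0,0],[0,0,-3],1],
    [[0,0,0],[0,0,-4],1],
    [[0,0,0],[0,0,-4.5],1],
    [[0,0,0],[0,0,-4.5],1],
  ],
)

```text
time_s: 15.25
eef_pos: [0.4665, 0.1177, 0.0279]
eef_rot: [-0.0, -0.065, 0.998, 0.0]
wrist_force: [-0.6, -0.3, -0.3]
opening: -0.002
grasp_force: 0.0
```

>>> send_rows(
  series=[
    [[0,0,0],[0,0,-0.5],1],
    [[0,0,0],[0,0,-0.5],1],
  ],
)

```text
time_s: 15.5
eef_pos: [0.4665, 0.1177, 0.0274]
eef_rot: [-0.0, -0.065, 0.998, -0.0]
wrist_force: [-0.1, -0.4, 0.0]
opening: 0.001
grasp_force: 0.0
```

>>> send_rows(
  series=[
    [[0,0,0],[0,0,-0.3],1],
    [[0,0,0],[0,0,-0.3],1],
  ],
)

```text
time_s: 15.75
eef_pos: [0.4665, 0.1177, 0.0271]
eef_rot: [-0.0, -0.065, 0.998, -0.0]
wrist_force: [-0.1, 0.1, 0.7]
opening: -0.002
grasp_force: 0.0
```

>>> send_rows(
  series=[
    [[0,0,0],[0,0,-0.3],1],
    [[0,0,0],[0,0,-0.3],1],
  ],
)

```text
time_s: 16.0
eef_pos: [0.4666, 0.1177, 0.0269]
eef_rot: [-0.0, -0.065, 0.998, -0.0]
wrist_force: [-0.3, 0.1, 2.0]
opening: 0.002
grasp_force: 1.0
```

>>> send_rows(
  series=[
    [[0,0,0],[0,0,-0.2],1],
    [[0,0,0],[0,0,-0.2],1],
  ],
)

```text
time_s: 16.25
eef_pos: [0.4666, 0.1177, 0.0268]
eef_rot: [0.0, -0.065, 0.998, -0.0]
wrist_force: [-2.8, -0.3, 5.2]
opening: -0.003
grasp_force: 2.4
```

Key 3 is solid (5 N with almost no movement at 0.0268), so it is latched. I still have to tap key 4 before pressing.

>>> send_rows(
  series=[
    [[0,0,0],[0,0,8],1],
    [[0,0,0],[0,0,18],1],
    [[0,0,0],[2,-20,18],1],
    [[0,0,0],[4.5,-45,18],1],
    [[0,0,0],[4.5,-52,15],1],
    [[0,0,0],[4.5,-52,11],1],
    [[0,0,0],[4.5,-52,9],1],
    [[0,0,0],[4.5,-52,8],1],
    [[0,0,0],[4.5,-52,7],1],
    [[0,0,0],[4.5,-52,7],1],
  ],
)

```text
time_s: 17.5
eef_pos: [0.471, 0.0659, 0.0335]
eef_rot: [-0.0, -0.065, 0.998, 0.0]
wrist_force: [0.3, 0.9, -0.0]
opening: -0.003
grasp_force: 0.0
```

>>> send_rows(
  series=[
    [[0,0,0],[0,0,-0.6],1],
    [[0,0,0],[0,0,-0.6],1],
  ],
)

```text
time_s: 17.75
eef_pos: [0.4711, 0.0657, 0.033]
eef_rot: [0.0, -0.065, 0.998, 0.0]
wrist_force: [-0.2, -0.7, -0.7]
opening: 0.003
grasp_force: 0.0
```

>>> send_rows(
  series=[
    [[0,0,0],[0,0,-0.4],1],
    [[0,0,0],[0,0,-0.4],1],
  ],
)

```text
time_s: 18.0
eef_pos: [0.4711, 0.0657, 0.0327]
eef_rot: [0.0, -0.065, 0.998, -0.0]
wrist_force: [-0.9, 0.5, 2.0]
opening: -0.001
grasp_force: 0.9
```

Key 4 is up: it touches at the up height. I'll go back to key 3 and press it firmly, about 5.5 mm deep.

>>> send_rows(
  series=[
    [[0,0,0],[0,0,5],1],
    [[0,0,0],[0,0,12],1],
    [[0,0,0],[-2,20,12],1],
    [[0,0,0],[-4.5,45,12],1],
    [[0,0,0],[-4.5,52,8],1],
    [[0,0,0],[-4.5,52,2],1],
    [[0,0,0],[-4.5,52,-3],1],
    [[0,0,0],[-4.5,52,-5],1],
    [[0,0,0],[-4.5,52,-5],1],
  ],
)

```text
time_s: 19.12
eef_pos: [0.4665, 0.1173, 0.0273]
eef_rot: [-0.0, -0.064, 0.998, -0.0]
wrist_force: [-0.2, 0.2, -0.5]
opening: 0.003
grasp_force: 0.0
```

>>> send_rows(
  series=[
    [[0,0,0],[0,0,-1.5],1],
    [[0,0,0],[0,0,-3],1],
    [[0,0,0],[0,0,-4.5],1],
    [[0,0,0],[0,0,-6],1],
    [[0,0,0],[0,0,-6],1],
    [[0,0,0],[0,0,-6],1],
  ],
)

```text
time_s: 19.88
eef_pos: [0.4669, 0.1174, 0.0226]
eef_rot: [0.0, -0.065, 0.998, -0.0]
wrist_force: [-4.6, -2.5, 10.0]
opening: 0.002
grasp_force: 5.1
```

>>> send_rows(
  series=[
    [[0,0,0],[0,0,-1],1],
    [[0,0,0],[0,0,-1],1],
    [[0,0,0],[0,0,3],1],
    [[0,0,0],[0,0,8],1],
    [[0,0,0],[0,0,14],1],
    [[0,0,0],[0,0,20],1],
    [[0,0,0],[0,0,20],1],
  ],
)

```text
time_s: 20.75
eef_pos: [0.467, 0.1177, 0.042]
eef_rot: [0.001, -0.065, 0.998, 0.0]
wrist_force: [-0.4, 0.9, -0.4]
opening: -0.005
grasp_force: 0.0
```

>>> send_rows(
  series=[
    [[0,0,0],[0,0,30],1],
    [[0,0,0],[0,0,70],1],
    [[0,0,0],[0,0,120],1],
    [[0,0,0],[0,0,150],1],
    [[0,0,0],[0,0,150],1],
    [[0,0,0],[0,0,150],1],
  ],
)

```text
time_s: 21.5
eef_pos: [0.4658, 0.1177, 0.1904]
eef_rot: [-0.001, -0.065, 0.998, 0.0]
wrist_force: [0.2, 0.3, -0.2]
opening: 0.0
grasp_force: 0.0
```

```bash
python3 - <<'E'
from bench import camera
from h import *
import cv2
out=[]
for n in ['scene','side']:
    c=camera(n);t=pin(c,(.4645,.144,.063));x0,y0=int(t[0])-50,int(t[1])-60
    out.append(cv2.convertScaleAbs(cv2.resize(c['pixels'][y0:y0+120,x0:x0+100,::-1],None,fx=4,fy=4,interpolation=cv2.INTER_CUBIC),alpha=.8))
cv2.imwrite('pics/end.png',np.hstack(out))
E
```

```text
(no output)
```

View pics/end.png

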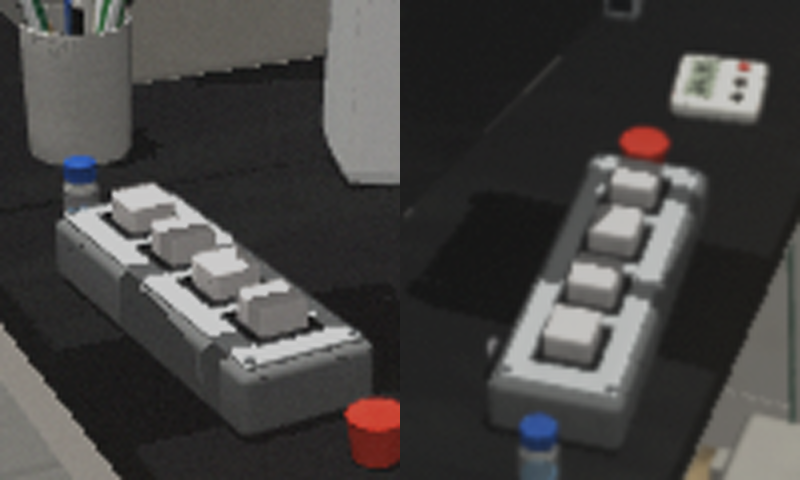

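The final picture shows all four keys standing at the same height: scene crop (143,207), (185,240), (223,272), (272,306). The vial, stopper and timer haven't moved, and the arm is clear.

```bash
python3 -c "
from bench import ctrl
print(ctrl.hand_in())"
```

```text
the job is handed in; nothing more can be done
None
```

I tapped all four keys from left to right and found the third one latched; I pressed it to about 10 N and let it go, and in the final picture all four keys stand up with the vial, stopper and timer in place (handed in at about 22 s).

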